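# Turn the stone carousel to its empty pad and load it

## Task

Turn the stone carousel by pushing on its bare metal rim until the empty cork pad faces the pointer, pressing no harder than about 20 N and keeping your fingers off the wooden deck and the three stones on it. Then let go of the carousel, pick up the rough stone that lies on the bench and set it in the middle of that empty pad, leaving the pad at the pointer, the other stones on their pads and the other things on the bench where they are.

Things in the scene. Friction and masses are not known exactly. Their poses are not given: they have to be found in the camera images.
- platter: the turning carousel; origin on its vertical axis at bench height. A bare smooth metal rim (95 to 135 mm from the axis) surrounds a round wooden deck. It turns endlessly either way and stays where left; its bearing drags with 0.4 N m, some 3.5 N along the rim, so a fingertip pressed down on the rim with 7 to 13 N drags it round and a lighter one slips
- deck: the wooden deck, 190 mm across, part of the carousel; origin on its axis at bench height. Its flat top is 44 mm above the bench, 6.5 mm above the rim, and carries a steel knob (24 mm across, 4 mm high) in the middle and four round cork pads (56 mm across, flush, centres 62 mm from the axis, 90 degrees apart)
- hub (a point): centre of the carousel, on its vertical turning axis at the height of the deck's top (44 mm above the bench); turns with it
- rim_level (a point): point on the carousel's axis at the nominal height of the rim's upper face, 37.5 mm above the bench. The rim gives by 1 mm for each 9 N of pressure. Rim and bearing are out of true: the rim's height is up to 6 mm off in no known direction, and it rises or sinks by up to 4 mm under the finger as the carousel turns, so the pressure must be felt and corrected while pushing
- empty_pad (a point): centre of the one cork pad with no stone on it, on its upper face; turns with the carousel
- mark (a point): fixed point 62 mm from the carousel's axis towards the pointer, at deck height: where the middle of the empty pad must come. The pointer is a dark steel upright 22 mm wide and 44 mm high on the carousel's fixed foot just outside the rim (147 to 164 mm from the axis), on the robot's side
- stone_mid (a point): centre of the rough stone to be loaded, a grey and white pebble 32 mm (its x axis) by 44 mm (its y axis) and 23 mm high, 70 g, lying on the bench to the right of the carousel; its centre is half-way up, 11.5 mm above its underside; z is up. Grasp it across its x axis.
- stone: the same rough stone; origin under its middle
- big_stone: rough stone 44x52x36 mm lying on one pad of the carousel; origin under its middle
- small_stone: rough stone 29x34x22 mm lying on another pad; origin under its middle
- cabochon: flat polished stone 26x36x10 mm lying on another pad; origin under its middle
- tape: roll of tape 62 mm across, 19 mm high, flat on the bench to the left; not to be moved
- slab: thin agate slab 67x94x8 mm, flat on the bench to the right, beyond the stone; not to be moved
- pliers: pliers 152 mm long, 13 mm high, on the bench to the left; not to be moved
There are look-alikes about, which are no part of the job. Leave any blue or pink look-alike of the stone alone.

How it is judged:
On the way:
1. the empty pad is turned to the pointer (within 10 mm) and the carousel let go and at rest, before the stone is picked up (horizontal distance between empty_pad and mark below 0.01 m and angular speed of platter below 0.05 rad/s and contact force between the fingers and platter below 0.3 N and distance of stone_mid from where it was at the start of the episode below 0.02 m), for 0.2 s.
At the end, for the whole second after the job is handed in: The rough stone rests on the formerly empty pad, its centre within 14 mm of the pad's middle; that pad's middle is within 12 mm of the mark at the pointer; the other three stones lie on the deck 46 to 78 mm from its axis; all at rest (horizontal distance between empty_pad and mark below 0.012 m and horizontal distance between stone_mid and empty_pad below 0.014 m and z of stone_mid in the frame of empty_pad between 0.006 and 0.022 m and horizontal distance between big_stone and hub between 0.046 and 0.078 m and z of each of big_stone, small_stone, cabochon in the frame of hub above -0.005 m and horizontal distance between small_stone and hub between 0.046 and 0.078 m and horizontal distance between cabochon and hub between 0.046 and 0.078 m and linear speed of stone below 0.02 m/s and angular speed of platter below 0.05 rad/s); the robot touches nothing.
It fails at once if the fingers press on the carousel with more than 20 N (contact force between the fingers and platter above 20 N).
It fails at once if the fingers push on the wooden deck (over 3 N) before the stone is picked up (contact force between the fingers and deck above 3 N and distance of stone_mid from where it was at the start of the episode below 0.02 m).
It fails at once if the fingers push one of the stones on the carousel (over 1 N) (contact force between the fingers and big_stone above 1 N or contact force between the fingers and small_stone above 1 N or contact force between the fingers and cabochon above 1 N).
It fails at once if tape, slab or pliers moved by more than 30 mm (distance of any of tape, slab, pliers from where it was at the start of the episode above 0.03 m).
It also fails if it takes over 67 s, if anything falls off the work surface, if the arm or the gripper's body presses on something with over 40 N, if the wrist force passes 120 N, or if a joint passes its speed limit or range.

## Robot

A 6-joint arm with a two-finger parallel gripper is mounted at the origin on a cart in front of the work surface, level with it; the furniture and walls round the work are solid. World frame = base frame: x ahead of the robot, y to its left, z up, the work surface at z = 0. Lengths are in m, angles in rad, forces in N, time in s.
With the tool pointing down it reaches from about 0.375 to 0.9 m from the base axis. Payload 3.1 kg.
Tool frame: the origin (TCP) lies between the finger pads; the fingertips stand 11 mm ahead of it and the grasp point (between the pads) lies 8 mm behind it; z points along the fingers, y is the direction in which the jaws open and shut (so a half turn about z gives the same grasp; the last joint's range is limited). The gripper opens to 85 mm and grips with 20 to 120 N. Pads are 22 mm wide; open, the fingers measure 114 mm over their backs; the gripper's body (76 mm by 85 mm) begins 54 mm behind the grasp point. The pads swing forward as they close: fully open they stand 13 mm farther back than shut.
Start: joints at [-0.178, 0.527, 1.433, -0, 1.181, -0.178], TCP at [0.625, 0, 0.242] pointing down, gripper open.
Joint ranges: [-3.08, 3.08], [-0.75, 2.2], [0.22, 2.44], [-1.43, 4.57], [0, 2.65], [-2.85, 2.85]. Speed limits (rad/s): [2.79, 2.79, 3.14, 3.14, 3.14, 3.14].

## Interface

Orientations are given as a unit quaternion [x, y, z, w].
In Python, from station import manip gives the robot as it stands.
- The arm moves only by the tool move_arm, never from a script. Its argument "deltas" is a list of rows, each a list of 5 numbers: the shift along the tool's x, y, z in units of 40 cm (1.0 is 40 cm), then the turn about the tool's z in units of 0.5 rad (1.0 is 0.5 rad), then the opening in per cent of the stroke, from 0 (shut) to 100 (fully open). In form: [[x, y, z, twist, grip], ...]. A call has exactly 8 rows; each row is the pose to reach, as a shift and turn from the pose commanded when the call began, along the tool's axes at that moment; what a row does not reach only later rows make up. A row lasts 1/12 s, in which the tool goes at most 41.7 mm and 7.16 degrees, less where a joint would pass 70% of its speed; a pose out of reach is approached as far as the arm can. A call with a number of a shift or a turn outside -1 to 1 is refused whole. A call with a gripper value outside its range is refused whole. The fingers move at their own pace and stop on an object; "force" is the grip in N (left out, the last holds). Time passes only in rows, so rows that repeat a pose let the fingers close, or fill a call up. It gives the time, the measured TCP pose, the force and the opening at its end, in the units of the state.
- manip.sense(): the state, without advancing time (a new reading comes with each control period).
- manip.snapshot(name): name is "scene" or "side" or "wrist"; returns (picture, depth): 420x560x3 uint8, red, green, blue; 420x560 float32, m along the optical axis (not along the pixel's ray), 0 where there is no reading.
- manip.get_calibration(name): a dict with "vfov" (degrees; the focal length in pixels is half the picture's height over the tangent of half this angle, whatever the lens; pixels are square), "cx", "cy" (the principal point, pixels), "D" ([k1, k2, p1, p2, k3] as OpenCV has them; the pictures are not rectified), "pose" (4x4, takes a point from camera to world coordinates). Camera axes: x right, y down, z forward; pixel columns grow to the right and rows downward; lengths in m; the calibration is good to about 2 mm. A picture is of the moment at which its call begins: read the wrist's pose just before it. get_calibration takes no time and is no camera call; for the wrist camera it gives the pose at the moment of the call.
- manip.sign_off(): hands the job in, once; it reports no verdict.
The state is a dict: "t": time; "q": joint angles; "qd": joint speeds; "tau": joint torques, N m; "tcp_pos": TCP position; "tool_rot": TCP orientation; "force": force on the tool from outside, world axes, zero at the start; "ft_torque": the same for the moment, N m; "finger_gap": opening from 0.0 (shut) to 1.0 (fully open).
Only numpy, scipy, OpenCV 4.12 (cv2) and the standard library are available. Lean on these libraries where they do the work, as an engineer would, in place of code of your own. Each camera call takes 0.05 s, during which the arm holds its last target.

## Working session

There is one attempt and no reset: what is moved stays moved. The work goes in short steps, Python scripts to look and compute and a tool call to move; the robot and the scene stay as the last step left them, time stands still between calls to the robot, and variables do not carry over. Pictures are saved under pics/ and viewed, and the job is handed in when it is done.

Besides the shell and the picture viewer there is one more tool, called after "Call:" as name(argument=value, ...), one argument or row to a line, values as JSON. move_arm: Moves the arm, as the interface text tells. Its arguments: {"type":"object","properties":{"deltas":{"type":"array","items":{"type":"array","items":{"type":"number"}}},"force":{"type":"number"}},"required":["deltas"]}

```bash
ls; mkdir -p pics
cat > h.py <<'E'
import numpy as np, cv2
from station import manip
def snap(n,f=None):
    c=manip.get_calibration(n); im,d=manip.snapshot(n)
    if f: cv2.imwrite('pics/'+f,im[:,:,::-1])
    return im,d,c
def K(c,h=420):
    f=h/2/np.tan(np.radians(c['vfov'])/2); return np.array([[f,0,c['cx']],[0,f,c['cy']],[0,0,1.]])
def rays(c,px):
    u=cv2.undistortPoints(np.array(px,float).reshape(-1,1,2),K(c),np.array(c['D'],float)).reshape(-1,2)
    P=np.array(c['pose']); r=np.c_[u,np.ones(len(u))]@P[:3,:3].T
    return P[:3,3],r
def onplane(c,px,z):
    o,r=rays(c,px); t=(z-o[2])/r[:,2]; return o+r*t[:,None]
def proj(c,pts):
    P=np.linalg.inv(np.array(c['pose'])); p=np.array(pts,float).reshape(-1,3)@P[:3,:3].T+P[:3,3]
    return cv2.projectPoints(p,np.zeros(3),np.zeros(3),K(c),np.array(c['D'],float))[0].reshape(-1,2)
E
python3 - <<'E'
from h import *
s=manip.sense(); print({k:np.round(v,3) for k,v in s.items()})
for n in ['scene','side','wrist']:
    im,d,c=snap(n,n+'0.png'); print(n,np.round(c['pose'],3).tolist(),c['vfov'],np.round(c['D'],3))
    np.savez('pics/'+n+'0.npz',im=im,d=d)
E
```

```text
pics
{'t': np.float64(0.0), 'q': array([-0.179,  0.528,  1.434,  0.   ,  1.181, -0.178]), 'qd': array([-0.001,  0.   ,  0.001, -0.   , -0.001,  0.001]), 'tau': array([ 0.0000e+00, -4.4234e+01, -1.7802e+01, -0.0000e+00,  8.0000e-03,
        0.0000e+00]), 'tcp_pos': array([0.624, 0.   , 0.241]), 'tool_rot': array([ 0.707,  0.707, -0.001, -0.001]), 'force': array([-0.469, -0.521,  0.006]), 'ft_torque': array([ 0.064, -0.006,  0.049]), 'finger_gap': np.float64(0.998)}
scene [[0.839, -0.417, 0.349, 0.142], [-0.544, -0.641, 0.541, -0.663], [-0.002, -0.644, -0.765, 0.929], [0.0, 0.0, 0.0, 1.0]] 55.37355039872574 [-0.046  0.     0.     0.     0.   ]
side [[-0.978, -0.081, 0.191, 0.31], [-0.206, 0.472, -0.857, 0.947], [-0.02, -0.878, -0.478, 0.612], [0.0, 0.0, 0.0, 1.0]] 55.028325223415 [-0.028  0.     0.     0.     0.   ]
wrist [[1.0, 0.0, -0.001, 0.624], [-0.0, -0.949, -0.316, 0.082], [-0.002, 0.316, -0.949, 0.372], [0.0, 0.0, 0.0, 1.0]] 71.09767608584478 [-0.02  0.    0.    0.    0.  ]
```

View pics/scene0.png

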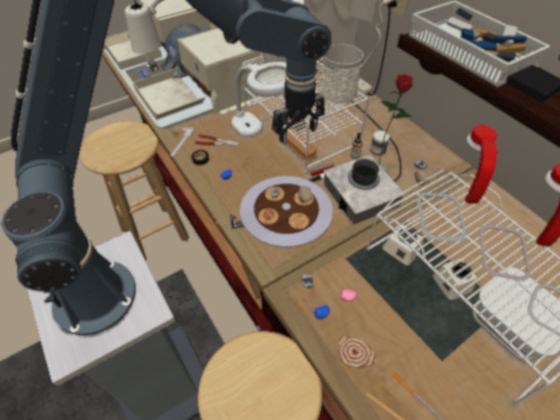

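View pics/side0.png

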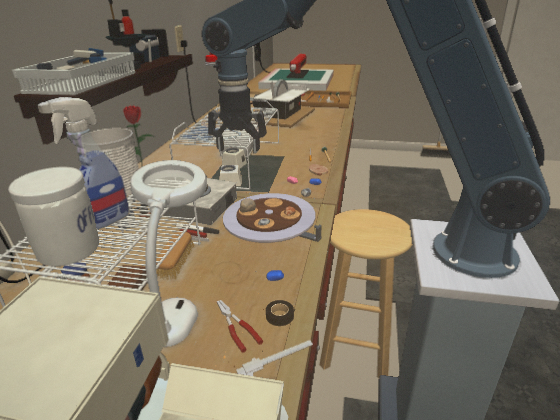

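View pics/wrist0.png

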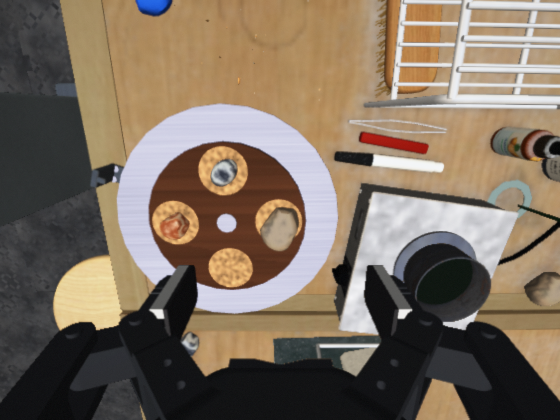

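Run:
```python
from h import *
im,d,c=snap('wrist'); print(manip.sense()['t'])
print('hub',onplane(c,[[227,223]],.048),'pad',onplane(c,[[231,267.5],[222,170],[175,222],[278,222]],.044))
hsv=cv2.cvtColor(im,cv2.COLOR_RGB2HSV)
for p in [(130,200),(225,125),(215,200),(231,267),(106,175),(190,342)]: print(p,hsv[p[1],p[0]])
m=cv2.inRange(hsv,(110,15,150),(135,70,255)); m[:,340:]=0; m[320:]=0
cs,_=cv2.findContours(m,cv2.RETR_EXTERNAL,cv2.CHAIN_APPROX_NONE)
k=max(cs,key=cv2.contourArea)[:,0]; k=k[(k[:,1]<255)]
X=onplane(c,k,.0375)[:,:2]
def circ(X):
    A=np.c_[2*X,np.ones(len(X))];s=np.linalg.lstsq(A,(X**2).sum(1),rcond=None)[0];return s[:2],np.sqrt(s[2]+s[:2]@s[:2])
print('rim circ',circ(X),len(X))
# deck: brown
m2=np.zeros(m.shape,np.uint8)
# inner rim boundary
cs,h=cv2.findContours(m,cv2.RETR_CCOMP,cv2.CHAIN_APPROX_NONE)
inn=[q for q,hh in zip(cs,h[0]) if hh[3]>=0]
if inn:
    q=max(inn,key=cv2.contourArea)[:,0]; Y=onplane(c,q,.044)[:,:2]; print('inner',circ(Y),len(Y))
print('pointer',onplane(c,[[91,180],[120,167],[119,180],[98,170]],.044))
print('stone w',onplane(c,[[190,342]],.0115))
im2,d2,c2=snap('scene'); print('stone s',onplane(c2,[[307,281]],.0115),'hub s',onplane(c2,[[286,207]],.048))
print('pointer s',onplane(c2,[[236,219]],.03))
cv2.imwrite('pics/c1.png',cv2.resize(np.hstack([im2[180:330,220:370],np.zeros((150,4,3),np.uint8),im[130:220,70:160].repeat(2,0).repeat(2,1)[:150,:150]]),None,fx=2.5,fy=2.5,interpolation=cv2.INTER_CUBIC)[:,:,::-1])
```

```text
0.2
hub [[ 0.56090982 -0.04401021  0.048     ]] pad [[ 0.56167207 -0.10579151  0.044     ]
 [ 0.55813712  0.01853731  0.044     ]
 [ 0.49772211 -0.04433885  0.044     ]
 [ 0.62120252 -0.04424544  0.044     ]]
(130, 200) [120  25 221]
(225, 125) [120  22 228]
(215, 200) [ 10 160  91]
(231, 267) [ 16 132 213]
(106, 175) [120  19  27]
(190, 342) [ 19  17 123]
rim circ (array([ 0.5591632, -0.0355052]), np.float64(0.11450720208076064)) 692
pointer [[0.4061406  0.00724083 0.044     ]
 [0.44254512 0.022187   0.044     ]
 [0.43881483 0.00716616 0.044     ]
 [0.41659495 0.01883527 0.044     ]]
stone w [[ 0.48522326 -0.25408135  0.0115    ]]
stone s [[ 0.48145988 -0.26290267  0.0115    ]] hub s [[ 0.55684855 -0.04937437  0.048     ]]
pointer s [[0.42054996 0.00374909 0.03      ]]
```

View pics/c1.png

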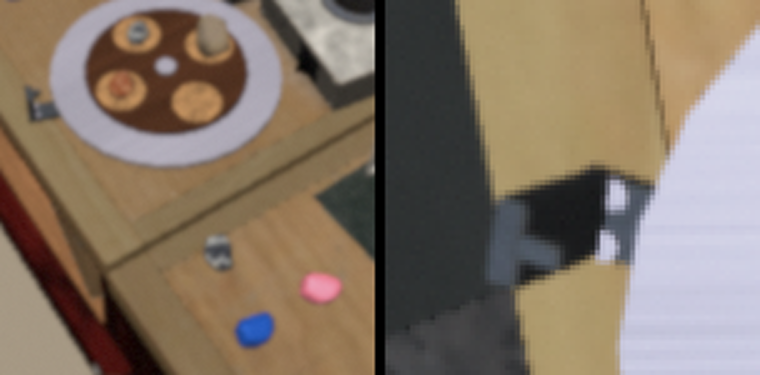

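Run:
```python
from h import *
W=np.load('pics/wrist0.npz'); im,d=W['im'],W['d']; c=manip.get_calibration('wrist')
Kc=K(c)
v,u=np.mgrid[0:420,0:560]
o,r=rays(c,np.c_[u.ravel(),v.ravel()])
X=(o+r*d.ravel()[:,None]).reshape(420,560,3)
hub=np.array([.5595,-.045])
rr=np.hypot(X[...,0]-hub[0],X[...,1]-hub[1]); th=np.degrees(np.arctan2(X[...,1]-hub[1],X[...,0]-hub[0]))
ok=d>0
for a in range(-180,180,20):
    m=ok&(rr>100)
    m=ok&(rr>.103)&(rr<.130)&(abs((th-a+180)%360-180)<8)
    m2=ok&(rr>.090)&(rr<.094)&(abs((th-a+180)%360-180)<8)
    if m.sum()>5: print(a,m.sum(),np.round(np.median(X[m][:,2])*1000,2),np.round(X[m][:,2].std()*1000,2), 'deck',np.round(np.median(X[m2][:,2])*1000,2) if m2.sum() else None)
# bench & rim edge by height
m=ok&(rr<.16)&(X[...,2]>.025)&(X[...,2]<.06)&(rr>.05)
a=th[m]; q=rr[m]
for b in range(-180,180,30):
    s=q[(a>b)&(a<b+10)&(q<.145)]
    if len(s): print('edge',b,s.max())
# pointer points: height> .03, r>.143
m=ok&(rr>.143)&(rr<.17)&(X[...,2]>.036)&(X[...,2]<.055)&(abs(th)>120)
print('pointer',m.sum(),X[m].mean(0),np.median(th[m]),X[m].min(0),X[m].max(0))
m=ok&(rr>.0)&(X[...,2]>.012)&(X[...,2]<.035)&(abs(X[...,0]-.484)<.05)&(abs(X[...,1]+.257)<.05)
print('stone',m.sum(),X[m].mean(0) if m.sum() else 0,X[m].min(0),X[m].max(0)) if m.sum() else 0
S=np.load('pics/scene0.npz');im,d=S['im'],S['d'];c=manip.get_calibration('scene')
o,r=rays(c,np.c_[u.ravel(),v.ravel()])
X=(o+r*d.ravel()[:,None]).reshape(420,560,3);ok=d>0
m=ok&(X[...,2]>.006)&(X[...,2]<.04)&(abs(X[...,0]-.484)<.035)&(abs(X[...,1]+.257)<.035)
print('stone s',m.sum(),X[m].mean(0),X[m].min(0),X[m].max(0))
cy=lambda x,y:X[...,2][ok&(abs(X[...,0]-x)<.01)&(abs(X[...,1]-y)<.01)]
print('bench',np.median(cy(.45,-.2)), 'deck',np.median(cy(.56,-.105)))
m=ok&(X[...,2]>.036)&(X[...,2]<.055)&(abs(X[...,0]-.415)<.025)&(abs(X[...,1]-.0)<.05)
print('pointer s',m.sum(),X[m].mean(0),X[m].min(0),X[m].max(0))
```

```text
-180 554 38.59 0.73 deck 43.09
-160 500 39.37 0.73 deck 43.01
-140 294 39.63 0.75 deck 43.09
-120 39 39.43 0.76 deck 43.0
-100 421 39.32 0.75 deck 43.1
-80 419 38.53 0.71 deck 43.28
-60 432 37.67 0.71 deck 43.23
-40 458 36.66 0.73 deck 43.28
-20 502 35.61 0.75 deck 43.24
0 547 34.8 0.75 deck 43.26
20 5074 277.89 81.92 deck 43.25
40 4651 316.24 98.94 deck 313.37
60 713 33.91 0.77 deck 43.41
80 739 34.24 0.76 deck 43.08
100 744 34.95 0.77 deck 43.18
120 724 35.83 0.82 deck 43.08
140 669 36.74 0.77 deck 43.11
160 611 37.73 0.74 deck 43.03
edge -180 0.13373236167764094
edge -150 0.13341139801508167
edge -120 0.13313799663170983
edge -90 0.13413979879250595
edge -60 0.13425020754548275
edge -30 0.1352702822082957
edge 0 0.13469315045528346
edge 30 0.13565228995871523
edge 60 0.13556632923912462
edge 90 0.13428591255912306
edge 120 0.13382290557301343
edge 150 0.13413751576208413
pointer 200 [0.41280184 0.00870124 0.04164301] 159.74644436189465 [ 0.40344916 -0.00173635  0.03611448] [0.42231876 0.01911666 0.04469392]
stone 210 [ 0.48784341 -0.25281302  0.01754065] [ 0.47226957 -0.27747363  0.01202158] [ 0.49878555 -0.24139676  0.0225291 ]
stone s 145 [ 0.47948346 -0.26498298  0.01795121] [ 0.46609323 -0.28455272  0.00618082] [ 0.49740718 -0.22729748  0.02620456]
bench 0.0008028091868745868 deck 0.04479970806910416
pointer s 105 [ 0.42694909 -0.01655451  0.04126208] [ 0.40203188 -0.04992312  0.03636297] [0.43996106 0.01697386 0.04790601]
```

Candidates for the stone, by scene pixel: grey/white pebble at (307,281), blue at (321,312), blue at (226,174), pink at (348,295). The stones at (271–306, 192–220) are on the carousel. The description fits the grey/white one at (307,281), and the crop confirms it. The empty pad is at -89° and the pointer at about 159.5°, so the carousel needs about 111° clockwise.

Call:
move_arm(
  deltas=[
    [0, 0, 0, 0, 0],
    [-0.05, -0.1, 0, 0, 0],
    [-0.1, -0.2, 0.02, 0, 0],
    [-0.15, -0.3, 0.1, 0, 0],
    [-0.215, -0.4, 0.2, 0, 0],
    [-0.215, -0.44, 0.3, 0, 0],
    [-0.215, -0.44, 0.4, 0, 0],
    [-0.215, -0.44, 0.44, 0, 0],
  ],
  force=40,
)

```text
t: 0.92
tcp_pos: [0.4493, -0.0863, 0.0723]
tool_rot: [0.708, 0.707, 0.0, 0.001]
force: [1.4, -0.5, -1.0]
finger_gap: 0.001
```

```bash
cat > s.py <<'E'
from h import *
s=manip.sense(); print(round(float(s['t']),2),np.round(s['tcp_pos'],4),'F',np.round(s['force'],2),'g',np.round(s['finger_gap'],3),np.round(s['tool_rot'],3))
p=s['tcp_pos']-np.array([.5597,-.0453,0]); print('r',np.hypot(*p[:2]),'ang',np.degrees(np.arctan2(p[1],p[0])))
E
cat > look.py <<'E'
import sys
from h import *
im,d,c=snap('wrist',sys.argv[1]); s=manip.sense()
E
python3 s.py; python3 look.py w1.png; python3 s.py
```

```text
0.92 [ 0.4493 -0.0863  0.0723] F [ 1.42 -0.49 -0.98] g 0.001 [0.708 0.707 0.    0.001]
r 0.11780251082038694 ang -159.6241441552237
0.97 [ 0.4432 -0.0842  0.0631] F [-3.72  0.2  -8.75] g -0.003 [ 0.708  0.706 -0.003 -0.009]
r 0.12283830188481304 ang -161.54950700319108
```

View pics/w1.png

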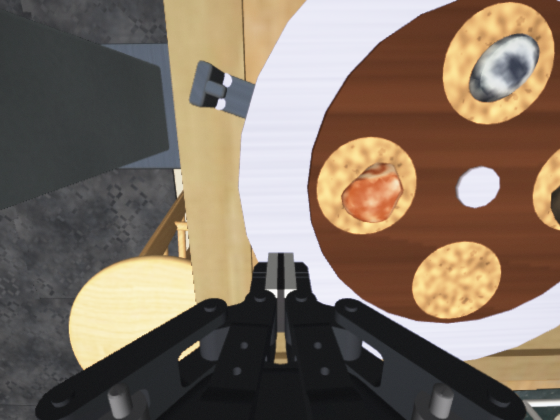

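Call:
move_arm(
  deltas=[
    [0, 0, 0, 0, 0],
    [0, 0, 0.005, 0, 0],
    [0, 0, 0.01, 0, 0],
    [0, 0, 0.015, 0, 0],
    [0, 0, 0.02, 0, 0],
    [0, 0, 0.025, 0, 0],
    [0, 0, 0.025, 0, 0],
    [0, 0, 0.025, 0, 0],
  ],
)

```text
t: 1.63
tcp_pos: [0.4505, -0.0855, 0.063]
tool_rot: [0.707, 0.707, 0.0, 0.001]
force: [-0.4, 0.8, -1.1]
finger_gap: 0.005
```

```bash
python3 s.py
```

```text
1.63 [ 0.4505 -0.0855  0.063 ] F [-0.37  0.75 -1.1 ] g 0.005 [0.707 0.707 0.    0.001]
r 0.11639689921288257 ang -159.77580087767302
```

Call:
move_arm(
  deltas=[
    [0, -0.004, 0.005, 0, 0],
    [0, -0.004, 0.01, 0, 0],
    [0, -0.004, 0.015, 0, 0],
    [0, -0.004, 0.018, 0, 0],
    [0, -0.004, 0.018, 0, 0],
    [0, -0.004, 0.018, 0, 0],
    [0, -0.004, 0.018, 0, 0],
    [0, -0.004, 0.018, 0, 0],
  ],
)

```text
t: 2.3
tcp_pos: [0.4485, -0.0856, 0.0551]
tool_rot: [0.707, 0.707, 0.0, 0.0]
force: [-0.3, 0.0, -0.5]
finger_gap: 0.001
```

```bash
python3 s.py
```

```text
2.3 [ 0.4485 -0.0856  0.0551] F [-0.34  0.03 -0.47] g 0.001 [0.707 0.707 0.    0.   ]
r 0.11823093473657507 ang -160.09332498806995
```

Call:
move_arm(
  deltas=[
    [0, 0, 0.002, 0, 0],
    [0, 0, 0.004, 0, 0],
    [0, 0, 0.006, 0, 0],
    [0, 0, 0.006, 0, 0],
    [0, 0, 0.006, 0, 0],
    [0, 0, 0.006, 0, 0],
    [0, 0, 0.006, 0, 0],
    [0, 0, 0.006, 0, 0],
  ],
)

```text
t: 2.97
tcp_pos: [0.4486, -0.0856, 0.0528]
tool_rot: [0.707, 0.707, 0.0, 0.0]
force: [-0.3, 0.3, -0.3]
finger_gap: -0.0
```

```bash
python3 s.py
```

```text
2.97 [ 0.4486 -0.0856  0.0528] F [-0.28  0.3  -0.26] g -0.0 [0.707 0.707 0.    0.   ]
r 0.11821318771568337 ang -160.08720387470726
```

Call:
move_arm(
  deltas=[
    [0, 0, 0.001, 0, 0],
    [0, 0, 0.002, 0, 0],
    [0, 0, 0.003, 0, 0],
    [0, 0, 0.0035, 0, 0],
    [0, 0, 0.0035, 0, 0],
    [0, 0, 0.0035, 0, 0],
    [0, 0, 0.0035, 0, 0],
    [0, 0, 0.0035, 0, 0],
  ],
)

```text
t: 3.63
tcp_pos: [0.4485, -0.0855, 0.0513]
tool_rot: [0.707, 0.707, -0.0, 0.0]
force: [-1.2, 0.6, 1.2]
finger_gap: 0.001
```

```bash
python3 s.py
```

```text
3.63 [ 0.4485 -0.0855  0.0513] F [-1.25  0.58  1.23] g 0.001 [ 0.707  0.707 -0.     0.   ]
r 0.118251174914814 ang -160.1026903169775
```

Call:
move_arm(
  deltas=[
    [0, 0, 0.0005, 0, 0],
    [0, 0, 0.001, 0, 0],
    [0, 0, 0.0015, 0, 0],
    [0, 0, 0.002, 0, 0],
    [0, 0, 0.0022, 0, 0],
    [0, 0, 0.0022, 0, 0],
    [0, 0, 0.0022, 0, 0],
    [0, 0, 0.0022, 0, 0],
  ],
)

```text
t: 4.3
tcp_pos: [0.4486, -0.0856, 0.0507]
tool_rot: [0.707, 0.707, 0.0, 0.0]
force: [-0.3, -1.1, 5.4]
finger_gap: 0.002
```

```bash
python3 s.py
cat > arc.py <<'E'
# rows for arc of given degrees (clockwise = negative) from current angle, r target 118
import sys
from h import *
s=manip.sense(); H=np.array([.5597,-.0453]); p=s['tcp_pos'][:2]-H
a0=np.arctan2(p[1],p[0]); da=np.radians(float(sys.argv[1])); R=.118
for k in range(1,9):
    a=a0+da*min(k,7)/7; q=R*np.array([np.cos(a),np.sin(a)])-p
    print(np.round(q[1]/.4,4),np.round(q[0]/.4,4))
E
python3 arc.py -8
```

```text
4.3 [ 0.4486 -0.0856  0.0507] F [-0.26 -1.15  5.38] g 0.002 [0.707 0.707 0.    0.   ]
r 0.11821334175814374 ang -160.0912300240812
0.0057 -0.0014
0.0113 -0.0033
0.0169 -0.005
0.0226 -0.0066
0.0283 -0.0081
0.034 -0.0095
0.0398 -0.0108
0.0398 -0.0108
```

Call:
move_arm(
  deltas=[
    [0, 0, 0.001, 0, 0],
    [0, 0, 0.002, 0, 0],
    [0.005, -0.001, 0.0025, 0, 0],
    [0.012, -0.003, 0.0025, 0, 0],
    [0.02, -0.0055, 0.0025, 0, 0],
    [0.028, -0.008, 0.0025, 0, 0],
    [0.036, -0.01, 0.0025, 0, 0],
    [0.04, -0.011, 0.0025, 0, 0],
  ],
)

```text
t: 4.97
tcp_pos: [0.4453, -0.0704, 0.0502]
tool_rot: [0.707, 0.707, 0.0, 0.002]
force: [-0.9, -3.5, 8.0]
finger_gap: 0.001
```

```bash
python3 s.py; python3 arc.py -12
```

```text
4.97 [ 0.4453 -0.0704  0.0502] F [-0.89 -3.53  7.97] g 0.001 [0.707 0.707 0.    0.002]
r 0.11711906584066614 ang -167.6065567266247
0.0082 -0.0039
0.0169 -0.0054
0.0256 -0.0067
0.0344 -0.0076
0.0432 -0.0084
0.052 -0.0088
0.0608 -0.009
0.0608 -0.009
```

Call:
move_arm(
  deltas=[
    [0.007, -0.002, 0.0005, 0, 0],
    [0.014, -0.004, 0.001, 0, 0],
    [0.022, -0.006, 0.0015, 0, 0],
    [0.03, -0.007, 0.002, 0, 0],
    [0.038, -0.008, 0.002, 0, 0],
    [0.046, -0.0085, 0.002, 0, 0],
    [0.054, -0.009, 0.002, 0, 0],
    [0.061, -0.009, 0.002, 0, 0],
  ],
)

```text
t: 5.63
tcp_pos: [0.4426, -0.0463, 0.0496]
tool_rot: [0.707, 0.707, 0.001, 0.003]
force: [-0.2, -2.8, 9.0]
finger_gap: -0.002
```

```bash
python3 s.py; python3 arc.py -12; python3 look.py w2.png
```

```text
5.63 [ 0.4426 -0.0463  0.0496] F [-0.19 -2.76  9.01] g -0.002 [0.707 0.707 0.001 0.003]
r 0.11711461736065042 ang -179.53408981705277
0.0088 -0.0022
0.0176 -0.0018
0.0264 -0.0012
0.0352 -0.0004
0.044 0.0007
0.0527 0.0021
0.0614 0.0037
0.0614 0.0037
```

View pics/w2.png

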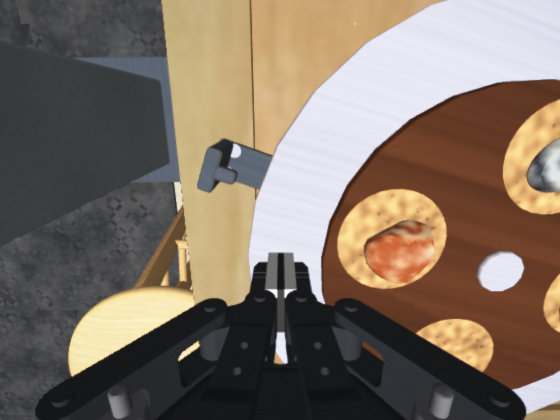

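The wrist view shows the red stone's pad moving from level with the knob to up-left of it: pad (392,238), knob (500,271). The rim is following the finger without slipping.

Call:
move_arm(
  deltas=[
    [0.009, -0.001, 0.0005, 0, 0],
    [0.018, -0.001, 0.001, 0, 0],
    [0.027, -0.0005, 0.0012, 0, 0],
    [0.036, 0, 0.0015, 0, 0],
    [0.045, 0.001, 0.0018, 0, 0],
    [0.054, 0.0025, 0.002, 0, 0],
    [0.063, 0.004, 0.002, 0, 0],
    [0.072, 0.006, 0.002, 0, 0],
  ],
)

```text
t: 6.35
tcp_pos: [0.4452, -0.0174, 0.049]
tool_rot: [0.707, 0.707, 0.001, 0.003]
force: [0.1, -3.9, 11.4]
finger_gap: -0.005
```

```bash
python3 s.py; python3 arc.py -14
```

```text
6.35 [ 0.4452 -0.0174  0.049 ] F [ 0.1  -3.92 11.41] g -0.005 [0.707 0.707 0.001 0.003]
r 0.11789782959764432 ang 166.30035966228456
0.01 0.0024
0.0199 0.0053
0.0296 0.0086
0.0393 0.0123
0.0488 0.0162
0.0581 0.0205
0.0673 0.0252
0.0673 0.0252
```

Call:
move_arm(
  deltas=[
    [0.009, 0.002, 0, 0, 0],
    [0.018, 0.005, 0, 0, 0],
    [0.027, 0.008, 0.0002, 0, 0],
    [0.036, 0.011, 0.0003, 0, 0],
    [0.045, 0.015, 0.0004, 0, 0],
    [0.053, 0.018, 0.0005, 0, 0],
    [0.061, 0.022, 0.0005, 0, 0],
    [0.068, 0.0255, 0.0005, 0, 0],
  ],
)

```text
t: 7.02
tcp_pos: [0.4546, 0.0102, 0.0488]
tool_rot: [0.707, 0.707, 0.001, 0.002]
force: [-1.6, -3.3, 13.3]
finger_gap: 0.0
```

```bash
python3 s.py; python3 arc.py -14
```

```text
7.02 [0.4546 0.0102 0.0488] F [-1.55 -3.3  13.33] g 0.0 [0.707 0.707 0.001 0.002]
r 0.11881349873652557 ang 152.1703982047646
0.0081 0.0068
0.0169 0.012
0.0256 0.0176
0.034 0.0235
0.0423 0.0297
0.0503 0.0361
0.0581 0.0429
0.0581 0.0429
```

Call:
move_arm(
  deltas=[
    [0.007, 0.005, -0.0007, 0, 0],
    [0.015, 0.01, -0.0014, 0, 0],
    [0.023, 0.015, -0.002, 0, 0],
    [0.031, 0.02, -0.0022, 0, 0],
    [0.038, 0.026, -0.0024, 0, 0],
    [0.045, 0.032, -0.0025, 0, 0],
    [0.052, 0.038, -0.0025, 0, 0],
    [0.058, 0.043, -0.0025, 0, 0],
  ],
)

```text
t: 7.68
tcp_pos: [0.47, 0.0338, 0.0492]
tool_rot: [0.707, 0.707, -0.0, -0.0]
force: [-1.0, -3.8, 8.1]
finger_gap: 0.003
```

```bash
python3 s.py; python3 arc.py -14
```

```text
7.68 [0.47   0.0338 0.0492] F [-1.04 -3.83  8.08] g 0.003 [ 0.707  0.707 -0.    -0.   ]
r 0.11959804987084878 ang 138.58356903303732
0.005 0.0099
0.0123 0.0171
0.0194 0.0246
0.0262 0.0323
0.0328 0.0402
0.0391 0.0484
0.0451 0.0568
0.0451 0.0568
```

Call:
move_arm(
  deltas=[
    [0.005, 0.008, 0.0005, 0, 0],
    [0.011, 0.015, 0.0008, 0, 0],
    [0.017, 0.022, 0.001, 0, 0],
    [0.023, 0.029, 0.001, 0, 0],
    [0.029, 0.036, 0.001, 0, 0],
    [0.034, 0.043, 0.001, 0, 0],
    [0.039, 0.05, 0.001, 0, 0],
    [0.044, 0.057, 0.001, 0, 0],
  ],
)

```text
t: 8.35
tcp_pos: [0.4919, 0.0517, 0.0489]
tool_rot: [0.707, 0.707, -0.001, -0.001]
force: [-2.5, -1.7, 10.4]
finger_gap: -0.001
```

```bash
python3 s.py; python3 arc.py -14
```

```text
8.35 [0.4919 0.0517 0.0489] F [-2.54 -1.69 10.36] g -0.001 [ 0.707  0.707 -0.001 -0.001]
r 0.11835435078694197 ang 124.97630370284236
0.005 0.009
0.0105 0.0178
0.0156 0.0267
0.0205 0.0358
0.025 0.0451
0.0292 0.0545
0.033 0.064
0.033 0.064
```

Call:
move_arm(
  deltas=[
    [0.005, 0.008, 0, 0, 0],
    [0.01, 0.016, 0, 0, 0],
    [0.015, 0.024, 0, 0, 0],
    [0.0195, 0.032, 0, 0, 0],
    [0.0235, 0.04, 0, 0, 0],
    [0.027, 0.048, 0, 0, 0],
    [0.03, 0.056, 0, 0, 0],
    [0.033, 0.064, 0, 0, 0],
  ],
)

```text
t: 9.02
tcp_pos: [0.5176, 0.0648, 0.049]
tool_rot: [0.707, 0.707, -0.001, -0.001]
force: [-3.2, -0.9, 11.3]
finger_gap: -0.001
```

```bash
python3 s.py; python3 arc.py -14; python3 look.py w3.png
```

```text
9.02 [0.5176 0.0648 0.049 ] F [-3.16 -0.85 11.33] g -0.001 [ 0.707  0.707 -0.001 -0.001]
r 0.11791523488228405 ang 110.91929951667927
0.0037 0.0096
0.0069 0.0194
0.0097 0.0293
0.0122 0.0393
0.0143 0.0494
0.0161 0.0595
0.0175 0.0697
0.0175 0.0697
```

View pics/w3.png

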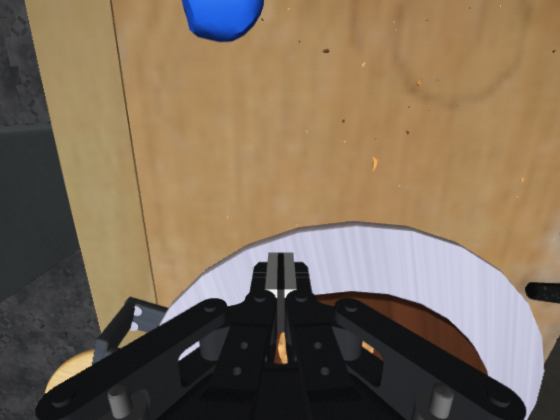

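Run:
```python
from h import *
im,d,c=snap('scene')
cv2.imwrite('pics/s3.png',cv2.resize(im[160:260,210:350],None,fx=5,fy=5,interpolation=cv2.INTER_CUBIC)[:,:,::-1])
```

```text
(no output)
```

View pics/s3.png

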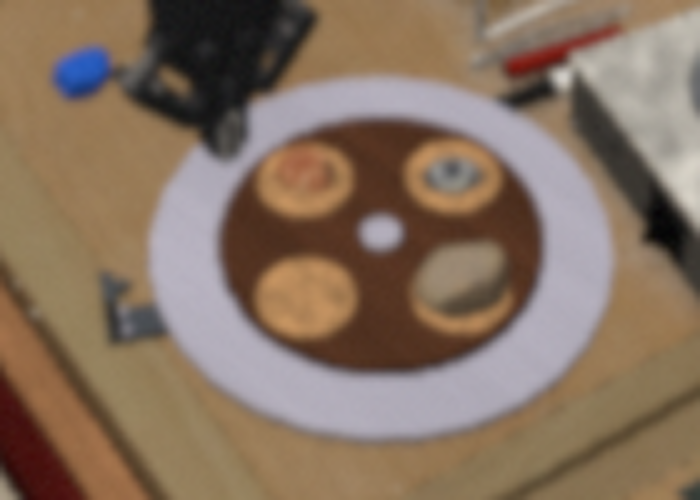

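Run:
```python
from h import *
c=manip.get_calibration('scene')
f=lambda x,y:[210+x/5,160+y/5]
h=onplane(c,[f(381,234)],.046)[0]; 
for p in [(306,298),(306,180),(454,176)]:
    q=onplane(c,[f(*p)],.044)[0]-h; print(np.round(q,4),np.degrees(np.arctan2(q[1],q[0])),np.hypot(*q[:2]))
P=np.linalg.inv(np.array(c['pose']))
for a in (155,160,165): print(a,(proj(c,[h[:2].tolist()+[.044]]+np.array([.155*np.cos(np.radians(a)),.155*np.sin(np.radians(a)),0]))-[210,160])*5,(proj(c,[h[:2].tolist()+[.0]]+np.array([.155*np.cos(np.radians(a)),.155*np.sin(np.radians(a)),0]))-[210,160])*5)
```

```text
[-0.0604 -0.0149 -0.002 ] -166.18223284342807 0.062193927539947916
[-0.0132  0.0604 -0.002 ] 102.35223356145333 0.06179218818903244
[ 0.062   0.0153 -0.002 ] 13.841227008748511 0.06380305276116918
155 [[112.34701811 265.29083862]] [[119.35455058 312.58746491]]
160 [[114.8628119  283.48706795]] [[121.85373978 330.60324963]]
165 [[119.49579978 301.58842338]] [[126.40710737 348.51685744]]
```

Call:
move_arm(
  deltas=[
    [0.0035, 0.009, 0, 0, 0],
    [0.0065, 0.018, 0, 0, 0],
    [0.009, 0.027, 0, 0, 0],
    [0.0115, 0.036, 0, 0, 0],
    [0.0135, 0.045, 0, 0, 0],
    [0.0155, 0.054, 0, 0, 0],
    [0.0165, 0.062, 0, 0, 0],
    [0.0175, 0.07, 0, 0, 0],
  ],
)

```text
t: 9.78
tcp_pos: [0.5458, 0.0718, 0.0492]
tool_rot: [0.707, 0.707, -0.001, -0.001]
force: [-3.8, -1.2, 11.5]
finger_gap: 0.005
```

```bash
python3 s.py; python3 arc.py -14
```

```text
9.78 [0.5458 0.0718 0.0492] F [-3.83 -1.17 11.48] g 0.005 [ 0.707  0.707 -0.001 -0.001]
r 0.11795085158155993 ang 96.7813279016526
0.0012 0.0102
0.0018 0.0205
0.0022 0.0308
0.0021 0.0411
0.0017 0.0514
0.001 0.0617
-0.0002 0.0719
-0.0002 0.0719
```

Call:
move_arm(
  deltas=[
    [0.001, 0.009, 0, 0, 0],
    [0.0015, 0.018, 0, 0, 0],
    [0.002, 0.027, -0.0002, 0, 0],
    [0.002, 0.036, -0.0002, 0, 0],
    [0.002, 0.045, -0.0003, 0, 0],
    [0.0015, 0.054, -0.0003, 0, 0],
    [0.001, 0.063, -0.0003, 0, 0],
    [0, 0.072, -0.0003, 0, 0],
  ],
)

```text
t: 10.45
tcp_pos: [0.5746, 0.0719, 0.0495]
tool_rot: [0.707, 0.707, -0.001, -0.001]
force: [-4.3, -1.3, 11.6]
finger_gap: -0.0
```

```bash
python3 s.py; python3 arc.py -8
python3 - <<'E'
from h import *
im,d,c=snap('scene')
cv2.imwrite('pics/s4.png',cv2.resize(im[160:260,210:350],None,fx=5,fy=5,interpolation=cv2.INTER_CUBIC)[:,:,::-1])
E
```

```text
10.45 [0.5746 0.0719 0.0495] F [-4.3  -1.34 11.6 ] g -0.0 [ 0.707  0.707 -0.001 -0.001]
r 0.11812346407616103 ang 82.75332689357055
-0.0011 0.0058
-0.002 0.0116
-0.0031 0.0174
-0.0042 0.0232
-0.0055 0.0289
-0.0068 0.0346
-0.0083 0.0403
-0.0083 0.0403
```

View pics/s4.png

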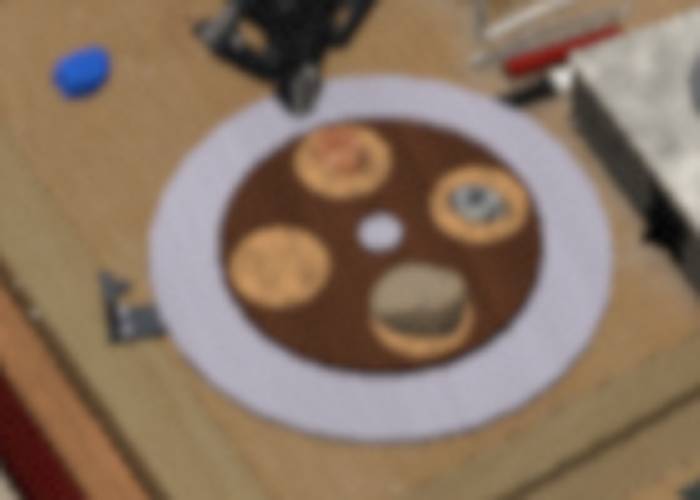

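Run:
```python
from h import *
c=manip.get_calibration('scene')
f=lambda x,y:[210+x/5,160+y/5]
h=onplane(c,[f(381,234)],.046)[0]; 
for p,k in [((280,267),0),((343,160),270),((479,205),180)]:
    q=onplane(c,[f(*p)],.044)[0]-h; print((np.degrees(np.arctan2(q[1],q[0]))-k)%360,np.hypot(*q[:2]))
for z in (.044,.03,.0): print(z,(proj(c,[h[0],h[1],z]+np.array([[.155*np.cos(np.radians(a)),.155*np.sin(np.radians(a)),0] for a in (154,160,166)]))-[210,160])*5)
```

```text
168.60292792500564 0.062096662040943
167.46067243957015 0.06335479567655522
169.48325092326223 0.06227745229163281
0.044 [[112.09580542 261.65310833]
 [114.8628119  283.48706795]
 [120.67763864 305.1841069 ]]
0.03 [[114.36716648 277.01325071]
 [117.13055    298.78032619]
 [122.91231895 320.40703195]]
0.0 [[119.09932529 308.9848142 ]
 [121.85373978 330.60324963]
 [127.56525897 352.07426544]]
```

Call:
move_arm(
  deltas=[
    [-0.001, 0.007, 0, 0, 0],
    [-0.002, 0.014, 0, 0, 0],
    [-0.0035, 0.021, -0.0002, 0, 0],
    [-0.005, 0.028, -0.0002, 0, 0],
    [-0.0065, 0.035, -0.0003, 0, 0],
    [-0.008, 0.042, -0.0003, 0, 0],
    [-0.01, 0.049, -0.0003, 0, 0],
    [-0.01, 0.049, -0.0003, 0, 0],
  ],
)

```text
t: 11.17
tcp_pos: [0.5951, 0.0677, 0.0499]
tool_rot: [0.707, 0.707, -0.0, 0.0]
force: [-2.9, -0.8, 12.3]
finger_gap: -0.001
```

Call:
move_arm(
  deltas=[
    [0, 0, -0.002, 0, 0],
    [0, 0, -0.005, 0, 0],
    [0, 0, -0.01, 0, 0],
    [0, 0, -0.05, 0, 0],
    [0, 0, -0.13, 0, 0],
    [-0.02, -0.05, -0.23, 0, 0],
    [-0.03, -0.1, -0.33, 0, 0],
    [-0.03, -0.15, -0.38, 0, 0],
  ],
)

```text
t: 11.83
tcp_pos: [0.5364, 0.0552, 0.2027]
tool_rot: [0.707, 0.707, 0.001, 0.002]
force: [0.7, 0.2, -0.1]
finger_gap: 0.004
```

```bash
python3 s.py; python3 look.py w4.png;python3 s.py
```

```text
11.83 [0.5364 0.0552 0.2027] F [ 0.68  0.24 -0.14] g 0.004 [0.707 0.707 0.001 0.002]
r 0.10315289362671866 ang 103.07059989281449
11.88 [0.5322 0.056  0.2063] F [-3.55  0.51  1.39] g 0.001 [0.707 0.707 0.001 0.001]
r 0.10491074699832477 ang 105.1768126673784
```

View pics/w4.png

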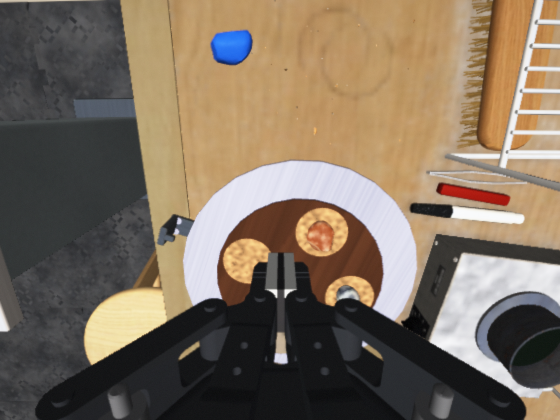

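Call:
move_arm(
  deltas=[
    [-0.05, 0, -0.03, 0, 0],
    [-0.15, 0, -0.08, 0, 30],
    [-0.25, 0, -0.12, 0, 60],
    [-0.35, 0, -0.15, 0, 100],
    [-0.45, -0.02, -0.15, 0, 100],
    [-0.51, -0.03, -0.15, 0, 100],
    [-0.51, -0.03, -0.15, 0, 100],
    [-0.51, -0.03, -0.15, 0, 100],
  ],
)

```text
t: 12.55
tcp_pos: [0.5227, -0.1495, 0.2598]
tool_rot: [0.708, 0.706, 0.0, -0.001]
force: [-0.4, -0.1, 0.1]
finger_gap: 0.975
```

```bash
python3 s.py
python3 - <<'E'
from h import *
im,d,c=snap('wrist','w5.png'); np.savez('pics/w5.npz',im=im,d=d,pose=c['pose'])
E
python3 s.py
```

```text
12.55 [ 0.5227 -0.1495  0.2598] F [-0.36 -0.08  0.12] g 0.975 [ 0.708  0.706  0.    -0.001]
r 0.11053414843378215 ang -109.56633932003191
12.6 [ 0.5226 -0.1481  0.2597] F [-0.38 -0.1  -0.04] g 1.0 [ 0.708  0.707  0.    -0.001]
r 0.10930203309528312 ang -109.8149192001569
```

View pics/w5.png

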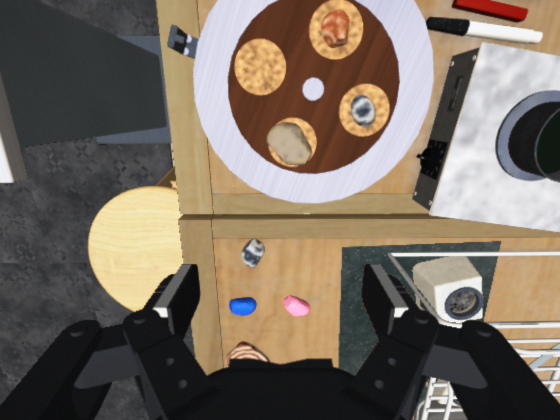

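Run:
```python
from h import *
W=np.load('pics/w5.npz'); im,d=W['im'],W['d']; c=manip.get_calibration('wrist'); c['pose']=W['pose']
big=lambda a,b,x,y,s:cv2.resize(im[b:y,a:x],None,fx=s,fy=s,interpolation=cv2.INTER_CUBIC)
A=big(160,10,260,110,4);B=big(215,230,315,330,4)
cv2.imwrite('pics/c5.png',np.hstack([A,B])[:,:,::-1])
v,u=np.mgrid[0:420,0:560]
o,r=rays(c,np.c_[u.ravel(),v.ravel()]); X=(o+r*d.ravel()[:,None]).reshape(420,560,3);ok=d>0
hsv=cv2.cvtColor(im,cv2.COLOR_RGB2HSV)
# hub: knob
h=onplane(c,[[314,89.5]],.048)[0]; print('hub',h)
for p,k in [((260,67),0),((335.5,28),270),((364.5,110.5),180),((293,143),90)]:
    q=onplane(c,[p],.044)[0]-h; print(np.round(q,4),(np.degrees(np.arctan2(q[1],q[0]))-k)%360,np.hypot(*q[:2]))
rr=np.hypot(X[...,0]-h[0],X[...,1]-h[1]); th=np.degrees(np.arctan2(X[...,1]-h[1],X[...,0]-h[0]))
m=ok&(rr>.143)&(rr<.172)&(X[...,2]>.038)&(X[...,2]<.055)&(abs(th)>120)
print('pointer',m.sum(),X[m].mean(0),np.median(th[m]),np.percentile(th[m],[2,98]),X[m].min(0),X[m].max(0))
for a in (154,160,166): print(a,proj(c,[[h[0]+q*np.cos(np.radians(a)),h[1]+q*np.sin(np.radians(a)),.044] for q in (.147,.164)]))
m=(ok&(X[...,2]>.006)&(X[...,2]<.04)&(u>230)&(u<275)&(v>230)&(v<275)).astype(np.uint8)
P=np.c_[X[m>0]]; print('stone',m.sum(),P.mean(0),P.min(0),P.max(0), cv2.minAreaRect(P[:,:2].astype(np.float32)*1000))
mm=(ok&(X[...,2]>.022)&(X[...,2]<.06)&(rr>.095)&(rr<.135)); 
m2=ok&(abs(X[...,0]-.57)<.02)&(abs(X[...,1]+.22)<.02);print('bench',np.median(X[m2][:,2]))
```

```text
hub [ 0.55929022 -0.04543847  0.048     ]
[-0.0583  0.0231 -0.004 ] 158.40909124608598 0.06273616537707738
[ 0.021   0.0601 -0.004 ] 160.74330271751415 0.06362946793013095
[ 0.0578 -0.0218 -0.004 ] 159.3574399295904 0.06178041979489224
[-0.0221 -0.0575 -0.004 ] 158.96816191549163 0.06157772298760575
pointer 259 [0.41148311 0.0073025  0.042367  ] 160.37899274239103 [156.63676289 164.04201718] [ 0.40225152 -0.00293807  0.03808675] [0.42164441 0.0191495  0.04552817]
154 [[187.93159884  24.11417146]
 [172.50051711  16.1487277 ]]
160 [[183.50753732  39.41274676]
 [167.77237742  33.40999461]]
166 [[180.67977631  54.87611379]
 [164.84962427  50.80125135]]
stone 471 [ 0.48275418 -0.25710037  0.01621815] [ 0.46688821 -0.28273167  0.00608278] [ 0.49879231 -0.23974531  0.02261538] ((481.2310485839844, -259.75262451171875), (40.60528564453125, 28.067686080932617), 60.63457489013672)
bench -0.0017788268106008476
```

View pics/c5.png

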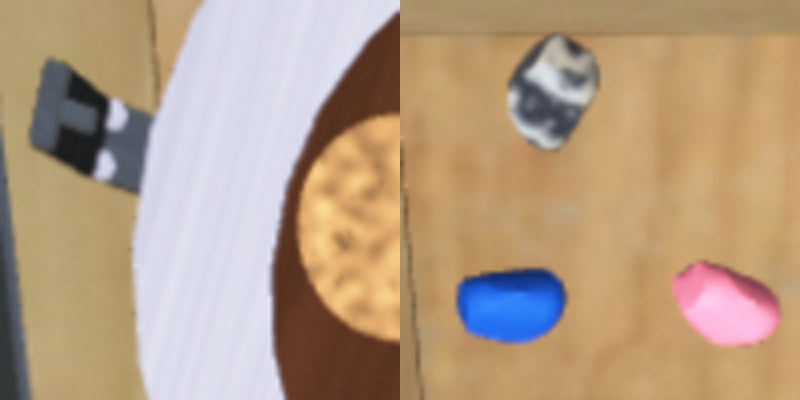

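Run:
```python
from h import *
W=np.load('pics/w5.npz'); im,d=W['im'],W['d']; c=manip.get_calibration('wrist'); c['pose']=W['pose']
hsv=cv2.cvtColor(im,cv2.COLOR_RGB2HSV)
x0,y0=232,232
sub=hsv[y0:272,x0:276]
m=((sub[...,1]<85)|(sub[...,2]<95)).astype(np.uint8)
m=cv2.morphologyEx(m,cv2.MORPH_OPEN,np.ones((2,2),np.uint8)); m=cv2.morphologyEx(m,cv2.MORPH_CLOSE,np.ones((3,3),np.uint8))
for row in m[::2]: print(''.join('.#'[v] for v in row))
cs,_=cv2.findContours(m,cv2.RETR_EXTERNAL,cv2.CHAIN_APPROX_NONE); k=max(cs,key=cv2.contourArea)[:,0]+[x0,y0]
for z in (.006,.0115):
    Y=onplane(c,k,z)[:,:2]; print(z,cv2.minAreaRect((Y*1000).astype(np.float32)),cv2.fitEllipse((Y*1000).astype(np.float32)))
print(c['pose'][:3,3])
```

```text
............................................
............................................
............................................
............................................
.....................#####..................
..................###########...............
................################............
..............###################...........
.............####################...........
............######################..........
...........#######################..........
...........######################...........
...........#####################............
...........###################..............
...........##################...............
............################................
..............#############.................
................##########..................
....................####....................
............................................
0.006 ((482.1439208984375, -264.088623046875), (43.718971252441406, 29.28706932067871), 60.66487503051758) ((482.85931396484375, -264.5334777832031), (29.41217803955078, 45.65188980102539), 161.35995483398438)
0.0115 ((482.72589111328125, -261.281982421875), (43.09354782104492, 28.868133544921875), 60.66487503051758) ((483.4310607910156, -261.720458984375), (28.991426467895508, 44.998817443847656), 161.35995483398438)
[ 0.52282519 -0.06789624  0.39046621]
```

Run:
```python
from h import *
W=np.load('pics/w5.npz'); im,d=W['im'],W['d']; c=manip.get_calibration('wrist'); c['pose']=W['pose']
v,u=np.mgrid[0:420,0:560]
o,r=rays(c,np.c_[u.ravel(),v.ravel()]); X=(o+r*d.ravel()[:,None]).reshape(420,560,3);ok=d>0
xs=np.arange(.41,.56,.01)
print('x',np.round(xs,2))
for y in np.arange(-.20,-.32,-.01):
    print(round(y,2),[ (lambda m:round(float(np.median(X[m][:,2]))*1000) if m.sum() else None)(ok&(abs(X[...,0]-x)<.005)&(abs(X[...,1]-y)<.005)) for x in xs])
```

```text
x [0.41 0.42 0.43 0.44 0.45 0.46 0.47 0.48 0.49 0.5  0.51 0.52 0.53 0.54
 0.55 0.56]
-0.2 [-1, -1, -1, -1, -1, -1, -1, -1, -1, -1, -1, -1, -1, -1, -1, -1]
-0.21 [-10, -11, -11, -11, -10, -10, -9, -10, -10, -10, -10, -9, -11, -10, -10, -10]
-0.22 [-2, -1, -1, -2, -2, -2, -2, -2, -2, -2, -2, -2, -2, -2, -2, -2]
-0.23 [-2, -2, -2, -2, -1, -2, -2, -2, -2, -2, -2, -2, -2, -1, -2, -2]
-0.24 [-2, -2, -2, -2, -2, -2, -2, 0, -1, -2, -2, -2, -2, -2, -2, -1]
-0.25 [-2, -2, -1, -2, -1, -2, -1, 18, 19, -1, -2, -1, -1, -2, -2, -1]
-0.26 [-1, -2, -1, -2, -2, -1, 15, 19, 20, -1, -1, -2, -2, -1, -1, -1]
-0.27 [-2, -2, -2, -2, -2, -1, 16, 18, 17, -2, -1, -1, -1, -1, -2, -2]
-0.28 [-1, -2, -1, -1, -2, -2, -1, 16, -1, -2, -2, -2, -1, -2, -1, -2]
-0.29 [-2, -2, -1, -1, -1, -2, -2, -1, -2, -1, -2, -2, -2, -2, -2, -2]
-0.3 [-1, -2, -1, -1, -2, -2, -1, -2, -1, -1, -2, -2, -2, -2, -2, -2]
-0.31 [-1, -1, -1, -2, -2, -1, -2, -2, -2, -2, -2, -2, -1, -2, -2, -2]
```

Call:
move_arm(
  deltas=[
    [-0.05, -0.02, 0.02, 0.2, 70],
    [-0.12, -0.04, 0.06, 0.4, 70],
    [-0.19, -0.07, 0.12, 0.6, 70],
    [-0.26, -0.09, 0.2, 0.8, 70],
    [-0.282, -0.101, 0.28, 0.8, 70],
    [-0.282, -0.101, 0.34, 0.8, 70],
    [-0.282, -0.101, 0.36, 0.8, 70],
    [-0.282, -0.101, 0.36, 0.8, 70],
  ],
)

```text
t: 13.27
tcp_pos: [0.4816, -0.2584, 0.1141]
tool_rot: [0.833, 0.553, -0.001, -0.003]
force: [0.0, -0.2, 0.1]
finger_gap: 0.699
```

```bash
python3 look.py w6.png;python3 s.py
```

```text
13.32 [ 0.4828 -0.2592  0.1158] F [ 0.27 -1.16  0.98] g 0.696 [ 0.833  0.553 -0.    -0.001]
r 0.22733160538200042 ang -109.77200488071371
```

View pics/w6.png

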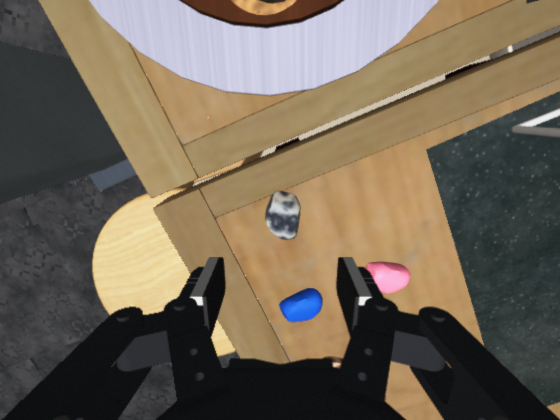

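Run:
```python
from h import *
from scipy.spatial.transform import Rotation as R
im=cv2.imread('pics/w6.png')[:,:,::-1].copy(); c=manip.get_calibration('wrist'); s=manip.sense()
hsv=cv2.cvtColor(im,cv2.COLOR_RGB2HSV)
x0,y0=255,183
sub=hsv[y0:247,x0:312]
m=((sub[...,1]<85)|(sub[...,2]<95)).astype(np.uint8)
m=cv2.morphologyEx(m,cv2.MORPH_OPEN,np.ones((3,3),np.uint8)); m=cv2.morphologyEx(m,cv2.MORPH_CLOSE,np.ones((5,5),np.uint8))
cs,_=cv2.findContours(m,cv2.RETR_EXTERNAL,cv2.CHAIN_APPROX_NONE); k=max(cs,key=cv2.contourArea)[:,0]+[x0,y0]
print(k.min(0),k.max(0))
T=R.from_quat(s['tool_rot']).as_matrix()
for z in (.006,.0115):
    Y=onplane(c,k,z); e=cv2.fitEllipse((Y[:,:2]*1000).astype(np.float32)); print(z,cv2.minAreaRect((Y[:,:2]*1000).astype(np.float32)),e)
    d=np.array([e[0][0]/1000,e[0][1]/1000,.0115])-s['tcp_pos']; print('tool delta units',np.round(T.T@d/.4,4))
print('tool y world ang',np.degrees(np.arctan2(T[1,1],T[0,1])))
```

```text
[265 191] [299 239]
0.006 ((481.9373779296875, -263.94659423828125), (43.6300048828125, 29.564239501953125), 59.5424690246582) ((482.433349609375, -264.0739440917969), (29.692123413085938, 45.54972457885742), 159.37466430664062)
tool delta units [-0.0118  0.0045  0.2607]
0.0115 ((482.6778259277344, -262.12139892578125), (42.632080078125, 28.888080596923828), 59.542335510253906) ((483.1624450683594, -262.245849609375), (29.01300048828125, 44.50790786743164), 159.37464904785156)
tool delta units [-0.0069  0.0044  0.2607]
tool y world ang -22.81169438620138
```

Call:
move_arm(
  deltas=[
    [-0.003, 0.002, 0.03, 0, 70],
    [-0.007, 0.003, 0.08, 0, 70],
    [-0.007, 0.003, 0.13, 0, 70],
    [-0.007, 0.003, 0.18, 0, 70],
    [-0.007, 0.003, 0.22, 0, 70],
    [-0.007, 0.003, 0.24, 0, 70],
    [-0.007, 0.003, 0.25, 0, 70],
    [-0.007, 0.003, 0.25, 0, 70],
  ],
)

```text
t: 13.98
tcp_pos: [0.4836, -0.2638, 0.0171]
tool_rot: [0.833, 0.553, 0.0, 0.001]
force: [0.3, 0.9, 1.2]
finger_gap: 0.702
```

```bash
python3 look.py w7.png;python3 s.py
```

```text
14.03 [ 0.4837 -0.264   0.0175] F [-0.94  0.52  0.6 ] g 0.7 [0.833 0.553 0.    0.001]
r 0.2315622857694688 ang -109.16964025507708
```

View pics/w7.png

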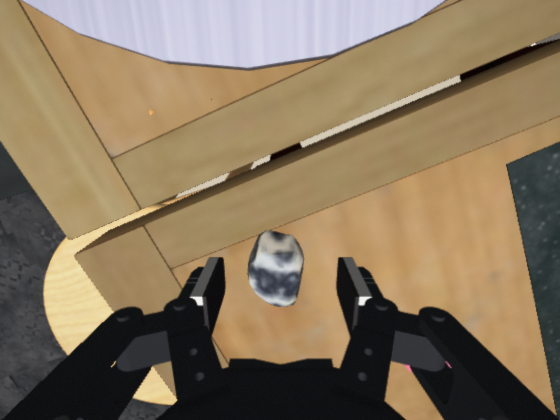

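Call:
move_arm(
  deltas=[
    [0.004, -0.001, 0.005, 0, 70],
    [0.004, -0.001, 0.01, 0, 70],
    [0.004, -0.001, 0.01, 0, 50],
    [0.004, -0.001, 0.01, 0, 25],
    [0.004, -0.001, 0.01, 0, 10],
    [0.004, -0.001, 0.01, 0, 10],
    [0.004, -0.001, 0.01, 0, 10],
    [0.004, -0.001, 0.01, 0, 10],
  ],
  force=30,
)

```text
t: 14.7
tcp_pos: [0.4832, -0.2625, 0.013]
tool_rot: [0.834, 0.552, 0.0, 0.0]
force: [0.0, 1.5, 6.5]
finger_gap: 0.326
```

```bash
python3 s.py; python3 look.py w8.png
```

```text
14.7 [ 0.4832 -0.2625  0.013 ] F [0.01 1.5  6.53] g 0.326 [0.834 0.552 0.    0.   ]
r 0.23025787265028957 ang -109.41436728815883
```

View pics/w8.png

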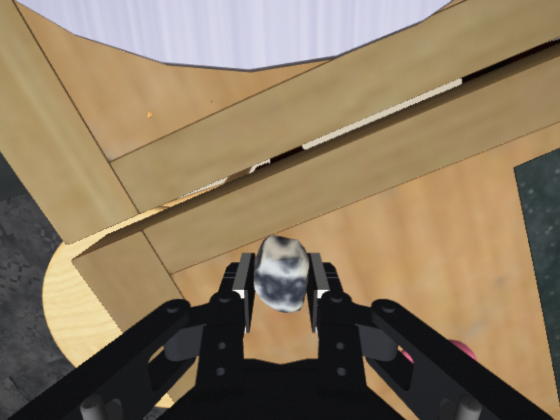

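Call:
move_arm(
  deltas=[
    [0, 0, -0.05, 0, 10],
    [0, 0, -0.13, 0, 10],
    [0, 0, -0.22, 0, 10],
    [0.05, -0.02, -0.3, 0, 10],
    [0.12, -0.045, -0.32, 0, 10],
    [0.2, -0.07, -0.32, 0, 10],
    [0.28, -0.1, -0.32, 0, 10],
    [0.36, -0.12, -0.32, 0, 10],
  ],
)

```text
t: 15.42
tcp_pos: [0.4938, -0.1095, 0.1406]
tool_rot: [0.834, 0.552, -0.0, -0.0]
force: [1.2, 2.0, -0.9]
finger_gap: 0.322
```

```bash
python3 s.py
cat > to.py <<'E'
import sys
from h import *
from scipy.spatial.transform import Rotation as R
s=manip.sense();T=R.from_quat(s['tool_rot']).as_matrix()
g=np.array([float(a) for a in sys.argv[1:4]]); print(np.round(T.T@(g-s['tcp_pos'])/.4,4))
E
python3 to.py .501 -.0235 .08; python3 look.py w9.png
```

```text
15.42 [ 0.4938 -0.1095  0.1406] F [ 1.22  2.05 -0.88] g 0.322 [ 0.834  0.552 -0.    -0.   ]
r 0.0920106936550247 ang -135.73435645931667
[ 0.205  -0.0672  0.1515]
```

View pics/w9.png

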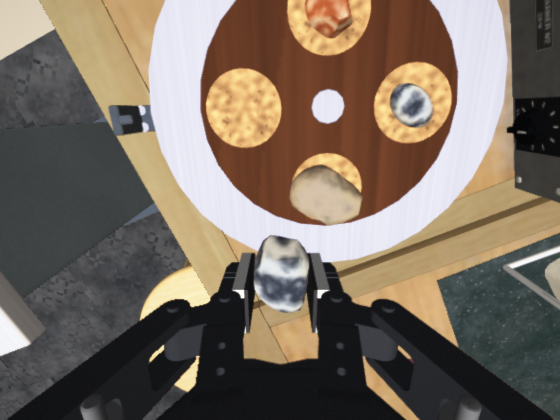

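Call:
move_arm(
  deltas=[
    [0.06, -0.02, 0, 0, 10],
    [0.12, -0.04, 0, 0, 10],
    [0.18, -0.06, 0.02, 0, 10],
    [0.205, -0.067, 0.05, 0, 10],
    [0.205, -0.067, 0.08, 0, 10],
    [0.205, -0.067, 0.08, 0, 10],
    [0.205, -0.067, 0.08, 0, 10],
    [0.205, -0.067, 0.08, 0, 10],
  ],
)

```text
t: 16.13
tcp_pos: [0.5023, -0.0256, 0.1086]
tool_rot: [0.834, 0.552, 0.0, 0.0]
force: [-0.1, 0.2, -1.1]
finger_gap: 0.323
```

```bash
python3 s.py; python3 to.py .501 -.0235 .065; python3 look.py w10.png
python3 - <<'E'
from h import *
im,d,c=snap('scene')
cv2.imwrite('pics/s10.png',cv2.resize(im[160:260,210:350],None,fx=5,fy=5,interpolation=cv2.INTER_CUBIC)[:,:,::-1])
E
```

```text
16.13 [ 0.5023 -0.0256  0.1086] F [-0.15  0.21 -1.12] g 0.323 [0.834 0.552 0.    0.   ]
r 0.06067604410045427 ang 161.04226827586086
[ 0.0035 -0.0051  0.109 ]
```

View pics/w10.png

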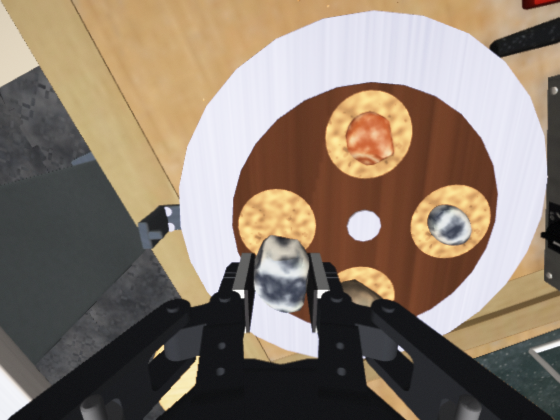

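View pics/s10.png

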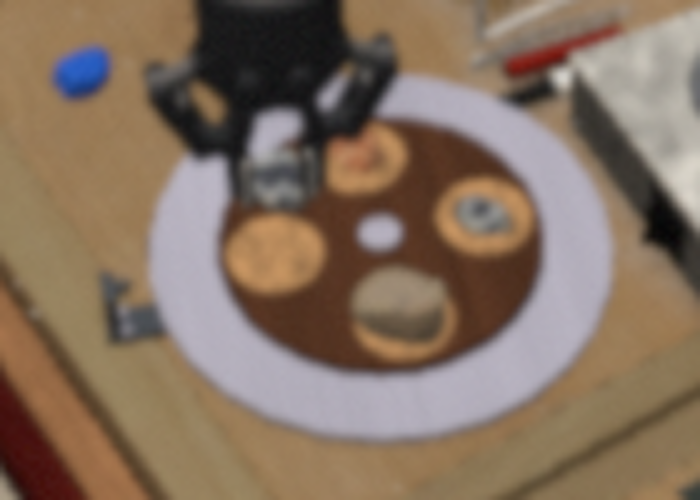

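```bash
python3 - <<'E'
from h import *
c=manip.get_calibration('wrist'); s=manip.sense(); print(s['tcp_pos'])
h=onplane(c,[[364,225.5]],.048)[0]; print('hub',h)
for p,k in [((277,226),0),((369,134.5),270),((450.5,222),180)]:
    q=onplane(c,[p],.044)[0]; print(q,(np.degrees(np.arctan2(*(q-h)[1::-1]))-k)%360)
E
python3 to.py .5008 -.0238 .062
```

```text
[ 0.502567   -0.0257564   0.10899653]
hub [ 0.55848009 -0.04374702  0.048     ]
[ 0.50145902 -0.02165307  0.044     ] 158.8201482452721
[0.58156982 0.0136797  0.044     ] 158.09627821787683
[ 0.61728916 -0.06759347  0.044     ] 157.92797002270703
[ 0.0028 -0.0061  0.1175]
```

Call:
move_arm(
  deltas=[
    [0.002, -0.003, 0.02, 0, 10],
    [0.005, -0.006, 0.05, 0, 10],
    [0.005, -0.006, 0.08, 0, 10],
    [0.005, -0.006, 0.1, 0, 10],
    [0.005, -0.006, 0.115, 0, 10],
    [0.005, -0.006, 0.12, 0, 10],
    [0.005, -0.006, 0.12, 0, 10],
    [0.005, -0.006, 0.12, 0, 10],
  ],
)

```text
t: 16.9
tcp_pos: [0.5009, -0.0224, 0.0606]
tool_rot: [0.834, 0.552, 0.0, 0.0]
force: [-0.0, -0.5, -0.5]
finger_gap: 0.322
```

```bash
python3 s.py
```

```text
16.9 [ 0.5009 -0.0224  0.0606] F [-0.04 -0.53 -0.55] g 0.322 [0.834 0.552 0.    0.   ]
r 0.06313756975674782 ang 158.74257909029035
```

Lower slowly until it touches.

Call:
move_arm(
  deltas=[
    [0, 0, 0.002, 0, 10],
    [0, 0, 0.004, 0, 10],
    [0, 0, 0.006, 0, 10],
    [0, 0, 0.007, 0, 10],
    [0, 0, 0.007, 0, 10],
    [0, 0, 0.007, 0, 10],
    [0, 0, 0.007, 0, 10],
    [0, 0, 0.007, 0, 10],
  ],
)

```text
t: 17.57
tcp_pos: [0.5007, -0.0223, 0.0577]
tool_rot: [0.833, 0.553, 0.0, 0.0]
force: [0.2, 0.3, -1.1]
finger_gap: 0.322
```

```bash
python3 s.py
```

```text
17.57 [ 0.5007 -0.0223  0.0577] F [ 0.25  0.25 -1.11] g 0.322 [0.833 0.553 0.    0.   ]
r 0.06334009010752932 ang 158.70936077225883
```

Call:
move_arm(
  deltas=[
    [0, 0, 0.0005, 0, 10],
    [0, 0, 0.001, 0, 10],
    [0, 0, 0.0015, 0, 10],
    [0, 0, 0.002, 0, 10],
    [0, 0, 0.0022, 0, 10],
    [0, 0, 0.0022, 0, 10],
    [0, 0, 0.0022, 0, 10],
    [0, 0, 0.0022, 0, 10],
  ],
)

```text
t: 18.23
tcp_pos: [0.5007, -0.0223, 0.0568]
tool_rot: [0.833, 0.553, -0.0, -0.0]
force: [-0.4, -0.5, -0.1]
finger_gap: 0.323
```

```bash
python3 s.py
```

```text
18.23 [ 0.5007 -0.0223  0.0568] F [-0.38 -0.48 -0.07] g 0.323 [ 0.833  0.553 -0.    -0.   ]
r 0.06337381771947369 ang 158.7038319485012
```

Call:
move_arm(
  deltas=[
    [0, 0, 0.0005, 0, 10],
    [0, 0, 0.001, 0, 10],
    [0, 0, 0.001, 0, 10],
    [0, 0, 0.001, 0, 35],
    [0, 0, 0.001, 0, 38],
    [0, 0, 0.001, 0, 42],
    [0, 0, 0.001, 0, 46],
    [0, 0, 0.001, 0, 52],
  ],
)

```text
t: 18.9
tcp_pos: [0.5007, -0.0223, 0.0565]
tool_rot: [0.833, 0.553, 0.0, 0.0]
force: [-0.3, -0.7, -0.3]
finger_gap: 0.52
```

```bash
python3 s.py;python3 look.py w11.png
```

```text
18.9 [ 0.5007 -0.0223  0.0565] F [-0.29 -0.67 -0.25] g 0.52 [0.833 0.553 0.    0.   ]
r 0.0632997349110527 ang 158.702070643427
```

View pics/w11.png

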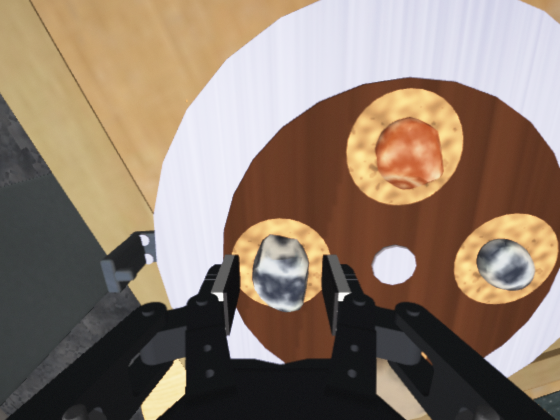

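The stone is released on the pad, at (281,273), with both fingers clear of it. Next I lift straight up and back off.

Call:
move_arm(
  deltas=[
    [0, 0, -0.02, 0, 52],
    [0, 0, -0.06, 0, 52],
    [0, 0, -0.14, 0, 52],
    [0, 0, -0.24, 0, 52],
    [-0.08, 0, -0.34, 0, 52],
    [-0.18, 0.02, -0.42, 0, 52],
    [-0.26, 0.04, -0.46, 0, 52],
    [-0.26, 0.04, -0.46, 0, 52],
  ],
)

```text
t: 19.62
tcp_pos: [0.4763, -0.1284, 0.2448]
tool_rot: [0.834, 0.552, 0.002, 0.004]
force: [0.7, 0.6, 0.2]
finger_gap: 0.521
```

Call:
move_arm(
  deltas=[
    [0, 0, 0, 0, 52],
    [0, 0, 0, 0, 52],
    [0, 0, 0, 0, 52],
    [0, 0, 0, 0, 52],
    [0, 0, 0, 0, 52],
    [0, 0, 0, 0, 52],
    [0, 0, 0, 0, 52],
    [0, 0, 0, 0, 52],
  ],
)

```text
t: 20.28
tcp_pos: [0.4749, -0.1238, 0.24]
tool_rot: [0.833, 0.553, -0.0, -0.0]
force: [0.1, -0.2, -0.0]
finger_gap: 0.52
```

```bash
python3 s.py;python3 - <<'E'
from h import *
im,d,c=snap('wrist','w12.png'); np.savez('pics/w12.npz',im=im,d=d,pose=c['pose'])
snap('side','sd12.png')
E
```

```text
20.28 [ 0.4749 -0.1238  0.24  ] F [ 0.1  -0.19 -0.02] g 0.52 [ 0.833  0.553 -0.    -0.   ]
r 0.11555811670255041 ang -137.21170880711983
```

View pics/w12.png

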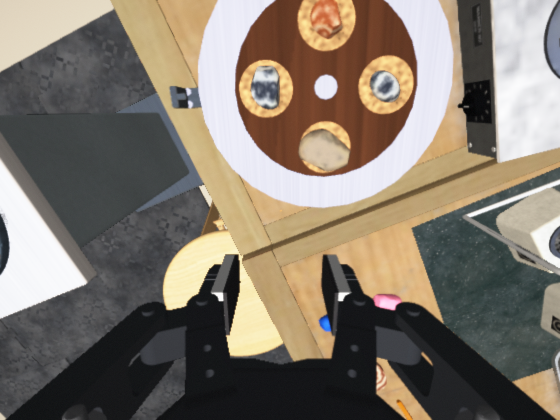

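View pics/sd12.png

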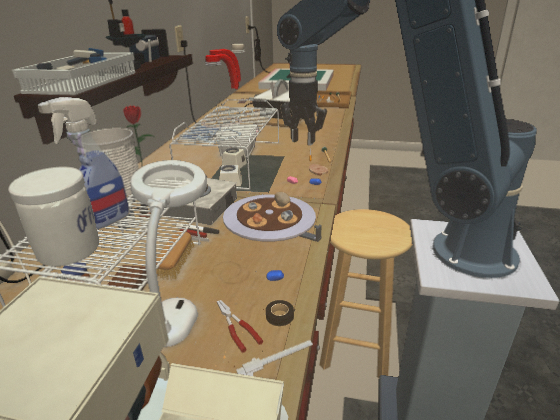

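Run:
```python
from h import *
W=np.load('pics/w12.npz'); im,d=W['im'],W['d']; c=manip.get_calibration('wrist'); c['pose']=W['pose']
h=onplane(c,[[326,87.5]],.048)[0]; pad=onplane(c,[[266,89]],.044)[0]; st=onplane(c,[[265,87]],.0555)[0]
ang=lambda q:np.degrees(np.arctan2(*(q-h)[1::-1]))
v,u=np.mgrid[0:420,0:560]
o,r=rays(c,np.c_[u.ravel(),v.ravel()]); X=(o+r*d.ravel()[:,None]).reshape(420,560,3);ok=d>0
rr=np.hypot(X[...,0]-h[0],X[...,1]-h[1]); th=np.degrees(np.arctan2(X[...,1]-h[1],X[...,0]-h[0]))
m=ok&(rr>.143)&(rr<.172)&(X[...,2]>.038)&(X[...,2]<.055)&(abs(th)>120)
print('hub',h,'pad',pad,ang(pad),'pads',[(ang(onplane(c,[p],.044)[0])-k)%360 for p,k in [((386,85),180),((326.5,22),270)]],'pointer',np.median(th[m]))
print('stone-pad mm',(st-pad)*1000)
m=ok&(X[...,2]>.050)&(u>240)&(u<292)&(v>60)&(v<115)
print('stone depth', X[m].mean(0),X[m].max(0))
mark=h[:2]+.062*np.array([np.cos(np.radians(160)),np.sin(np.radians(160))]); print('pad-mark mm',(pad[:2]-mark)*1000)
```

```text
hub [ 0.55803947 -0.04543378  0.048     ] pad [ 0.50094669 -0.02265928  0.044     ] 158.25277956995302 pads [np.float64(159.8204009804958), np.float64(158.70453144272653)] pointer 160.26318429405083
stone-pad mm [ 0.02109485  1.18071977 11.5       ]
stone depth [ 0.50189865 -0.02214317  0.05997761] [ 0.51790645 -0.00130142  0.06616546]
pad-mark mm [1.16816728 1.56924828]
```

Everything is within a couple of millimetres, so I am handing the job in.

```bash
python3 -c "
from station import manip
print(manip.sign_off())"
```

```text
the job is handed in; nothing more can be done
None
```

The empty pad is at the pointer with the rough stone near its middle. I handed the job in at about 20.4 s of the 67 s; the sign-off gave no verdict.

**What I did:** I dragged the carousel about 111° clockwise with the shut fingertips pressed on the rim, then lifted off. I then took the grey and white stone across its short axis, set it on the pad and backed away. Vertical rim force read between calls was mostly 8–13 N (5 N at first touch, 13.3 N at most).

**Last checks, from the wrist camera:**
- **Pad at the pointer:** its middle is about 2 mm from the mark. The pads sit at 158–160° and the pointer at 160°.
- **Stone on the pad:** its centre is about 1 mm from the pad's middle, lying flat on the deck.
- **Other things:** the other three stones are still on their pads by eye. The tape and pliers look unmoved in the side view, and I did not check the slab.
- **Robot:** it is touching nothing, with the measured force near zero.

**What disagreed:**
- The finger slipped a little, so the carousel turned roughly 88% of the finger's travel; I corrected this from the pictures.
- At the start, the overview camera put the hub about 5–6 mm from where the wrist camera did. I relied mostly on the wrist camera for hub and pointer positions, and used the overview camera for pad angles during the drag.
- While I gripped the stone, the fingertips pressed on the bench with about 6.5 N.

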